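Line up the toiletries by height on the acrylic tier

TASK

Tidy the lotion bottle, roll-on, pill bottle and glass jar onto the clear acrylic tier: stand one upright on the disc in the middle of each bay, in order of height, with the tallest in the bay nearest the beaker with the green toothbrush and the shortest at the other end. Set each one down rather than dropping it, knock none over, and leave the beaker and the denture cup where they stand.

Things in the scene. Friction and masses are not known exactly. Their poses are not given: they have to be found in the camera images.
- lotion_mid (a point): Coral-pink round lotion bottle with a pale band, sloping shoulder and narrow white cap, 98 mm tall, body 46 mm across up to 68 mm; the TALLEST of the four containers. About 0.14 kg. The point is on its axis, half-way up; z axis along the bottle, up as it stands. It is loose and starts upright on the counter.
- rollon_mid (a point): Dark blue round roll-on deodorant with a pale blue domed cap, 80 mm tall, body 43 mm across up to 50 mm; the second tallest. About 0.09 kg. The point is on its axis, half-way up; z axis along the bottle, up as it stands. It is loose and starts upright on the counter.
- pills_mid (a point): Amber plastic pill bottle with a paper label and a white twist cap, 62 mm tall, body 40 mm across up to 43 mm; the third tallest. About 0.05 kg. The point is on its axis, half-way up; z axis along the bottle, up as it stands. It is loose and starts upright on the counter.
- jar_mid (a point): Small round glass jar of white cream with an aluminium lid, 44 mm tall and 52 mm across, straight-sided with its lid; the SHORTEST of the four. About 0.12 kg. The point is on its axis, half-way up; z axis along the bottle, up as it stands. It is loose and starts upright on the counter.
- bay_1: Bay 1 of 4 of the clear acrylic tier, counted from the robot's left (+y) end to the right (-y): fixed dark teal non-slip disc, 64 mm across, 2 mm thick, in mid-bay. Origin: centre of its underside, 4 mm above the counter (its top: 6 mm). x across the tier, y along the row, z up. The fixed tier is 340 mm long, 124 mm deep; lips and dividers 3 mm thick, 14 mm high.
- bay_2: Bay 2 of 4 of the clear acrylic tier, counted from the robot's left (+y) end to the right (-y): fixed dark teal non-slip disc, 64 mm across, 2 mm thick, in mid-bay. Origin: centre of its underside, 4 mm above the counter (its top: 6 mm). x across the tier, y along the row, z up. Bays are 81 mm wide, 118 mm deep inside, 84 mm centre to centre.
- bay_3: Bay 3 of 4 of the clear acrylic tier, counted from the robot's left (+y) end to the right (-y): fixed dark teal non-slip disc, 64 mm across, 2 mm thick, in mid-bay. Origin: centre of its underside, 4 mm above the counter (its top: 6 mm). x across the tier, y along the row, z up.
- bay_4: Bay 4 of 4 of the clear acrylic tier, counted from the robot's left (+y) end to the right (-y): fixed dark teal non-slip disc, 64 mm across, 2 mm thick, in mid-bay. Origin: centre of its underside, 4 mm above the counter (its top: 6 mm). x across the tier, y along the row, z up. Each outer corner of the tier has a stacking peg 22 mm high, 10 mm across.
- beaker: Loose blue ceramic beaker, 72 mm across, 98 mm tall, a green toothbrush leaning in it (top at 160 mm, up to 60 mm off the axis). It stands past one end of the tier, left or right, 134 mm from that end bay's centre; a white soap dispenser (68 mm across, 163 mm tall) stands likewise past the other end. Origin: centre of its underside.
- denture_cup: Lidded white denture cup, oblong, about 100 by 70 mm and 64 mm tall, standing loose among the containers; not to be moved. Origin: centre of its underside; x along its long side.
There are look-alikes about, which are no part of the job. What is shaped like the bay_2 but blue or pink is not meant. Several things have the shape of the beaker; the one meant has the colours described above.

How it is judged (in metres and radians):
At the end, for the whole second after the job is handed in: Counted from the end bay nearest the beaker (within 200 mm of it), the bays hold lotion bottle, roll-on, pill bottle, glass jar; each container's axis is within 15 mm of the centre of its bay's disc, it stands on the disc (height within about 5 mm), upright within 0.12 rad, at rest and released (((horizontal distance between beaker and bay_1 below 0.2 m and horizontal distance between lotion_mid and bay_1 below 0.015 m and horizontal distance between rollon_mid and bay_2 below 0.015 m and horizontal distance between pills_mid and bay_3 below 0.015 m and horizontal distance between jar_mid and bay_4 below 0.015 m) or (horizontal distance between beaker and bay_4 below 0.2 m and horizontal distance between lotion_mid and bay_4 below 0.015 m and horizontal distance between rollon_mid and bay_3 below 0.015 m and horizontal distance between pills_mid and bay_2 below 0.015 m and horizontal distance between jar_mid and bay_1 below 0.015 m)) and height (world z) of lotion_mid between 0.05 and 0.061 m and angle between each of lotion_mid, rollon_mid, pills_mid, jar_mid's own z axis and vertical below 0.12 rad and linear speed of each of lotion, rollon, pills, jar below 0.02 m/s and contact force between each of lotion, rollon, pills, jar and the fingers below 0.1 N and height (world z) of rollon_mid between 0.041 and 0.052 m and height (world z) of pills_mid between 0.032 and 0.043 m and height (world z) of jar_mid between 0.023 and 0.034 m); the robot touches nothing.
It fails at once if the beaker is shifted by more than 20 mm or tipped (distance of beaker from where it was at the start of the episode above 0.02 m or angle between beaker's own z axis and vertical above 0.35 rad).
It fails at once if the denture cup is shifted by more than 20 mm or tipped (distance of denture_cup from where it was at the start of the episode above 0.02 m or angle between denture_cup's own z axis and vertical above 0.35 rad).
It fails at once if a container is knocked over (leans more than 60 degrees) (angle between any of lotion_mid, rollon_mid, pills_mid, jar_mid's own z axis and vertical above 1.05 rad).
It fails at once if a container is dropped (it is out of the fingers while more than 35 mm above the counter) ((height (world z) of lotion_mid above 0.084 m and contact force between lotion and the fingers below 0.02 N) or (height (world z) of rollon_mid above 0.075 m and contact force between rollon and the fingers below 0.02 N) or (height (world z) of pills_mid above 0.066 m and contact force between pills and the fingers below 0.02 N) or (height (world z) of jar_mid above 0.057 m and contact force between jar and the fingers below 0.02 N)).
It also fails if it takes over 120 s, if anything falls off the work surface, if the arm or the gripper's body presses on something with over 40 N, if the wrist force passes 120 N, or if a joint passes its speed limit or range.

ROBOT

A 7-joint arm with a two-finger parallel gripper is mounted at the origin on the work surface. World frame = base frame: x ahead of the robot, y to its left, z up, the work surface at z = 0. Lengths are in m, angles in degrees, forces in N, time in s.
With the tool pointing down it reaches from about 0.425 to 0.875 m from the base axis. Payload 9.9 kg.
Tool frame: the origin (TCP) lies at the centre of the arm's flange, where the gripper is bolted on; the fingertips stand 173 mm ahead of it and the grasp point (between the pads) lies 155 mm ahead of it; z points along the fingers, y is the line along which they close (so a half turn about z gives the same grasp; the last joint's range is limited). The gripper opens to 85 mm and grips with 20 to 120 N. Pads are 22 mm wide; open, the fingers measure 114 mm over their backs; the gripper's body (76 mm by 85 mm) begins 54 mm behind the grasp point. The pads swing forward as they close: fully open they stand 13 mm farther back than shut.
Start: joints at [62.063, 32.985, 1.427, 82.34, -0.859, 64.687, -3.237], TCP at [0.265, -0.621, 0.405] pointing down, gripper open.
Joint ranges: [-157.87, 157.87], [-19.46, 123.44], [-87.15, 90], [11.01, 140.99], [-62.26, 242.26], [9.8, 113.94], [-161.44, 161.44]. Speed limits (degrees/s): [127.2, 127.2, 172.46, 172.46, 180, 180, 180].

INTERFACE

Orientations are given as [roll, pitch, yaw] about the fixed x, y, z axes, in that order (R = Rz(yaw) Ry(pitch) Rx(roll)).
In Python, from workcell import env, viewer gives the robot as it stands. Calls block until the motion is done:
- env.move_pose(position, orientation): joint-space move of the TCP to a pose.
- env.line_to(position, attitude=None, velocity=0.15, stop_force=None): straight line of the TCP; attitude=None keeps the orientation; velocity is the mean speed in m/s. With stop_force (N) it stops when the force on the tool has changed by that much, and returns True; else False.
- env.goto_joints(angles): joint-space move.
- env.command_gripper(opening, f_grip=None): finger opening in m; f_grip is the grip in N (None keeps the last); returns when the fingers have stopped.
- env.dwell(seconds).
- env.inverse_kinematics(position, orientation): joint angles nearest the present ones, or None.
- env.observe(): the state.
- viewer.snapshot(name): name is "scene" or "top" or "wrist"; returns the picture (384x512x3 uint8, blue, green, red); there is no depth.
- viewer.camera_model(name): a dict with "intrinsics" (3x3 intrinsics, pixels), "R" (3x3) and "t" (3): a world point X has camera coordinates R X + t. Camera axes: x right, y down, z forward; pixel columns grow to the right and rows downward; lengths in m; the calibration is good to about 2 mm. A picture is of the moment at which its call begins: read the wrist's pose just before it. camera_model takes no time and is no camera call; for the wrist camera it gives the pose at the moment of the call.
A pose or a line that the arm cannot do raises env.IKError and nothing moves.
- env.job_done(): hands the job in, once; it reports no verdict.
The state is a dict: "t": time; "joints": joint angles; "qvel": joint speeds; "joint_efforts": joint torques, N m; "ee_pos": TCP position; "tcp_rot": TCP orientation; "wrist_force": force on the tool from outside, world axes, zero at the start; "moment": the same for the moment, N m; "gripper_width": finger opening in m.
Only numpy, scipy, OpenCV 4.12 (cv2) and the standard library are available. Lean on these libraries where they do the work, as an engineer would, in place of code of your own. Each camera call takes 0.05 s, during which the arm holds its last target. There are 200 camera calls.

## Working session

There is one attempt and no reset: what is moved stays moved. The work goes in short steps, each a Python script; the robot and the scene stay as the last script left them, time stands still between calls to the robot, and variables do not carry over. Pictures are saved under pics/ and viewed, on a budget of 14 in all, crops included, one or two more only if the job needs it, and the job is handed in when it is done.

```bash
mkdir -p pics; ls; python3 - <<'E'
from workcell import env, viewer
import cv2
for n in("scene","top"):
    im=viewer.snapshot(n); cv2.imwrite(f"pics/{n}0.png",im)
    c=viewer.camera_model(n); print(n,c)
print(env.observe())
E
```

```text
pics
scene {'intrinsics': array([[391.71954675,   0.        , 256.59898333],
       [  0.        , 391.71954675, 188.77701495],
       [  0.        ,   0.        ,   1.        ]]), 'R': array([[-0.39811787,  0.91712794, -0.01945524],
       [ 0.66100687,  0.27210322, -0.69930662],
       [-0.6360598 , -0.29126651, -0.71455703]]), 't': array([ 0.21565552, -0.30141942,  1.31191004])}
top {'intrinsics': array([[409.57261153,   0.        , 254.53253407],
       [  0.        , 409.57261153, 188.56772494],
       [  0.        ,   0.        ,   1.        ]]), 'R': array([[ 1.51776752e-02, -9.99884801e-01,  1.51516315e-04],
       [-9.81623608e-01, -1.49293090e-02, -1.90242499e-01],
       [ 1.90222846e-01,  2.73870688e-03, -9.81737118e-01]]), 't': array([0.01396566, 0.52036028, 1.13218351])}
{'t': 0.1, 'joints': array([62.06104756, 33.02849671,  1.42270331, 82.38134679, -0.86138901,
       64.68838348, -3.23671443]), 'qvel': array([ 0.15822802, -0.11208303,  0.06013598, -0.07570544,  0.07426107,
       -0.03134967,  0.09868286]), 'joint_efforts': array([ 6.74721246e-03, -7.67303896e+01,  2.25847855e+00, -2.86603332e+01,
        1.60565274e-02,  8.57712555e-03,  2.67951958e-05]), 'ee_pos': array([ 0.26520612, -0.62055246,  0.40392234]), 'tcp_rot': array([-1.79912323e+02,  2.22862182e-03,  2.31398824e+01]), 'wrist_force': array([-0.51140185,  0.09946273,  0.58091392]), 'moment': array([-0.01857622, -0.02514471, -0.0373373 ]), 'gripper_width': 0.08528482858410684}
```

```bash
python3 - <<'E'
import cv2
for n in("scene","top"):
    im=cv2.imread(f"pics/{n}0.png"); cv2.imwrite(f"pics/{n}0b.png",cv2.resize(im,None,fx=1.5,fy=1.5,interpolation=cv2.INTER_CUBIC))
E
```

```text
(no output)
```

View pics/top0b.png

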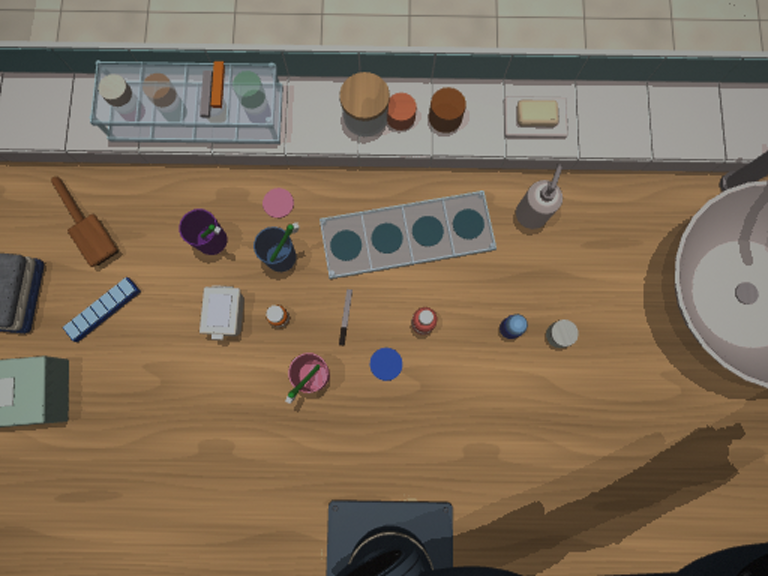

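View pics/scene0b.png

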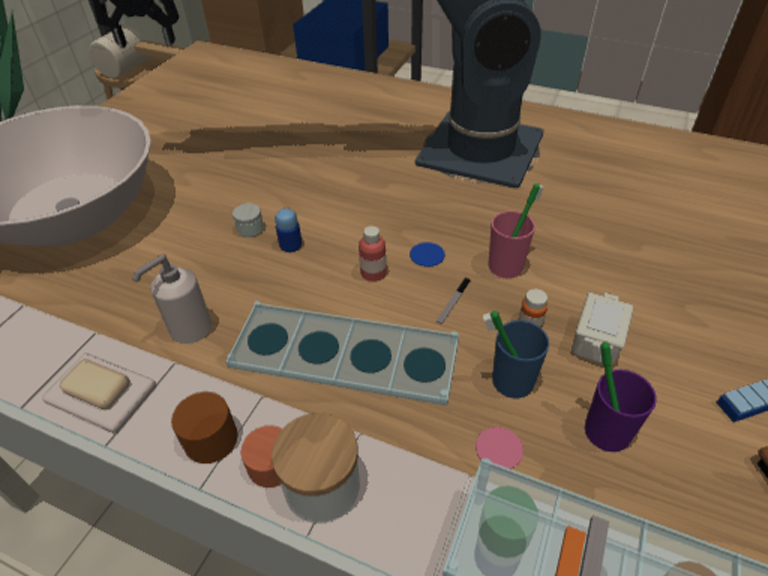

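The blue beaker with the green brush is at top view (276,248), just past the tier's left (+y) end. The look-alikes are the pink beaker (309,375) and the purple one (203,232), whose colour and spacing don't fit. Next I'll take enlarged crops to confirm this and to measure.

```bash
python3 - <<'E'
import cv2
im=cv2.imread("pics/top0.png")[120:270,128:390]
cv2.imwrite("pics/c1.png",cv2.resize(im,None,fx=3,fy=3,interpolation=cv2.INTER_CUBIC))
im=cv2.imread("pics/scene0.png")[120:280,150:410]
cv2.imwrite("pics/c2.png",cv2.resize(im,None,fx=3,fy=3,interpolation=cv2.INTER_CUBIC))
E
```

```text
(no output)
```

View pics/c1.png

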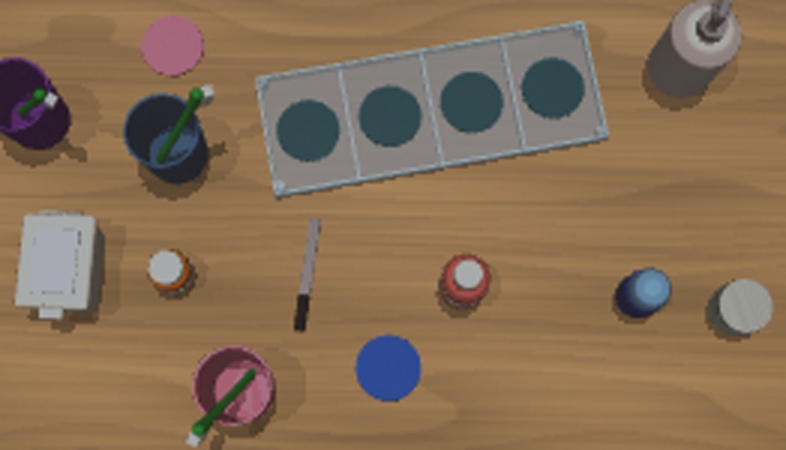

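View pics/c2.png

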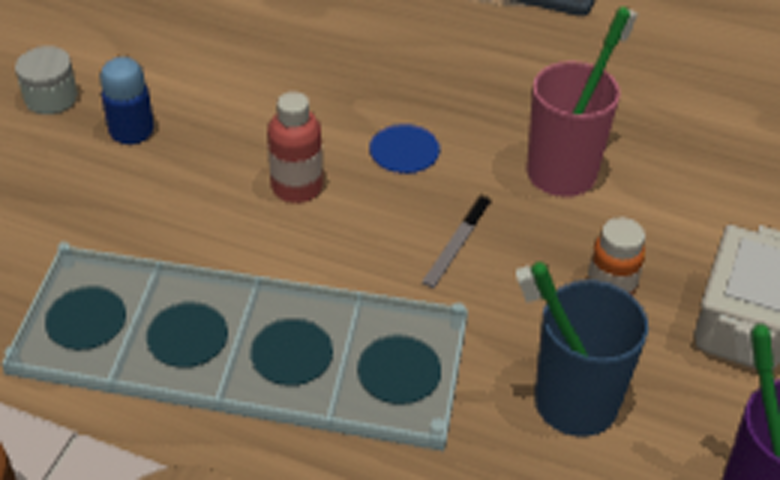

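Confirmed: in crop 1 the blue beaker (163,135) is next to the disc at (308,130), so that is bay 1. The discs are at (308,130), (390,116), (472,102) and (553,88). The tops of the containers are lotion (468,274), roll-on (651,287), pills (166,268) and jar (745,306).

```bash
cat > h.py <<'E'
import numpy as np
def back(c,px,z):
    d=c["R"].T@np.linalg.solve(c["intrinsics"],[px[0],px[1],1.]); o=-c["R"].T@c["t"]
    return (o+d*(z-o[2])/d[2])[:2]
E
python3 - <<'E'
from h import *
from workcell import env,viewer
T=viewer.camera_model("top");S=viewer.camera_model("scene")
f=lambda p,o:((p[0]+.5)/3-.5+o[0],(p[1]+.5)/3-.5+o[1])
pts=dict(b1=((308,130),(400,369),.006),b2=((390,116),(291,351),.006),b3=((472,102),(187,335),.006),b4=((553,88),(86,318),.006),
lotion=((468,274),(293,102),.098),rollon=((650,288),(124,72),.068),pills=((166,268),(623,232),.062),jar=((745,306),(46,64),.044),beaker=((163,134),(592,318),.098),pinkbk=((234,387),(573,97),.098),
cupTL=((27,213),(735,228),.064),cupBR=((92,308),(700,300),.064),soapbase=((672,75),None,0.02))
for k,(a,b,z) in pts.items():
    p=back(T,f(a,(128,120)),z); q=back(S,f(b,(150,120)),z) if b else None
    print(k,p.round(4),None if q is None else q.round(4), np.hypot(*p).round(3))
print(env.inverse_kinematics([.5,.1,.25],[180,0,0]))
E
```

```text
b1 [0.6064 0.0966] [0.609 0.095] 0.614
b2 [0.6223 0.0139] [0.6253 0.0114] 0.622
b3 [ 0.6383 -0.0692] [ 0.6424 -0.0703] 0.642
b4 [ 0.6543 -0.1516] [ 0.6582 -0.1527] 0.672
lotion [ 0.4494 -0.059 ] [ 0.4532 -0.0614] 0.453
rollon [ 0.443  -0.2313] [ 0.4412 -0.2341] 0.5
pills [0.4558 0.2233] [0.4595 0.2211] 0.508
jar [ 0.4302 -0.3265] [ 0.4339 -0.3262] 0.54
beaker [0.5768 0.2258] [0.5828 0.2228] 0.619
pinkbk [0.3441 0.1507] [0.3603 0.1501] 0.376
cupTL [0.5062 0.3574] [0.4245 0.2998] 0.62
cupBR [0.4167 0.2903] [0.5073 0.2888] 0.508
soapbase [ 0.6656 -0.2697] None 0.718
[ -13.69094963   30.89150085   -4.21587017  117.21835891    4.0816068
   32.02387351 -110.77262472]
```

```bash
cat >> h.py <<'E'
from workcell import env,viewer
import cv2
YAW=101.
OR=[180,0,YAW]
BAY={1:(.6077,.0958),2:(.6238,.0127),3:(.6403,-.0697),4:(.6562,-.1521)}
OBJ=dict(jar=(.432,-.3264,.029,.052),pills=(.4577,.2222,.031,.040),rollon=(.442,-.2327,.036,.043),lotion=(.4513,-.0602,.051,.046))
G=.155
def pick(n):
    x,y,gz,w=OBJ[n]
    env.command_gripper(.085,40)
    env.line_to([x,y,gz+G+.10],OR,.25); print("hit",env.line_to([x,y,gz+G],None,.12,stop_force=15))
    env.command_gripper(w-.015,40); print(n,"width",env.observe()["gripper_width"])
    env.line_to([x,y,gz+G+.12],None,.12)
def place(n,b):
    gz,w=OBJ[n][2:]; x,y=BAY[b]
    env.line_to([x,y,gz+G+.12],OR,.2); print("width",env.observe()["gripper_width"])
    env.line_to([x,y,gz+G+.012],None,.1)
    print("touch",env.line_to([x,y,gz+G+.003],None,.02,stop_force=4)); o=env.observe(); print(o["ee_pos"],o["wrist_force"].round(1))
    env.command_gripper(min(w+.02,.08)); env.dwell(.3)
    env.line_to([x,y,gz+G+.14],None,.12); print("t",env.observe()["t"])
E
python3 - <<'E'
from h import *
c=viewer.camera_model("wrist");o=env.observe()
print("cam",-c["R"].T@c["t"]-o["ee_pos"])
for n,v in OBJ.items():
    for yaw in(101,-79): print(n,yaw,np.round(q,0) if (q:=env.inverse_kinematics([v[0],v[1],v[2]+G],[180,0,yaw])) is not None else None)
for v in BAY.values(): print(np.round(q,0) if (q:=env.inverse_kinematics([*v,.2],OR)) is not None else None)
E
```

```text
cam [ 0.06469412  0.02755295 -0.03076464]
jar 101 [ 41.  39. -13. 115.  18.  28.  25.]
jar -79 [  19.   41.   20.  116.  -29.   28. -109.]
pills 101 [-10.  40. -32. 119.  40.  32. -60.]
pills -79 [ 11.  58. -74. 119.  67.  63.  94.]
rollon 101 [ 32.  37. -14. 121.  21.  25.  13.]
rollon -79 [  10.   38.   19.  122.  -29.   25. -117.]
lotion 101 [ 12.  33. -15. 127.  21.  23. -10.]
lotion -79 [ -10.   34.   18.  127.  -27.   22. -139.]
[ -1.  42. -21. 103.  22.  39. -23.]
[  8.  43. -22. 102.  23.  40. -16.]
[ 15.  44. -22.  98.  23.  42.  -7.]
[ 20.  46. -19.  94.  19.  44.   3.]
```

```bash
python3 - <<'E'
from h import *
x,y,gz,w=OBJ["jar"]
env.move_pose([x,y,gz+G+.15],OR); print(env.observe()["t"])
pick("jar"); cv2.imwrite("pics/w1.png",viewer.snapshot("wrist")); place("jar",4)
cv2.imwrite("pics/t1.png",viewer.snapshot("top"))
E
python3 -c "
import cv2,numpy as np
a=cv2.imread('pics/w1.png');b=cv2.imread('pics/t1.png')[110:290,180:420]
cv2.imwrite('pics/m1.png',np.hstack([cv2.resize(a,(400,300)),cv2.resize(b,(400,300))]))"
```

```text
1.4
hit False
jar width 0.05116322216215852
width 0.050633359353889754
touch True
[ 0.65642772 -0.15217412  0.19087879] [-1.  -0.2  5.9]
t 9.6333
```

View pics/m1.png

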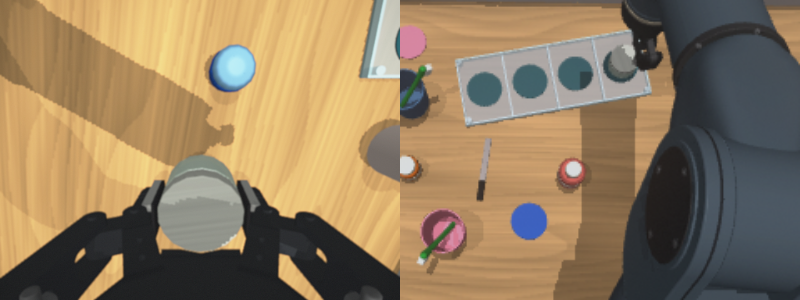

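The jar came up cleanly in the wrist view and stands on bay 4's disc. Next come the pills and the roll-on.

```bash
python3 - <<'E'
from h import *
pick("pills"); place("pills",3)
pick("rollon"); place("rollon",2)
env.move_pose([.50,-.2,.35],[180,0,-79])
cv2.imwrite("pics/t2.png",viewer.snapshot("top"));cv2.imwrite("pics/s2.png",viewer.snapshot("scene"));print(env.observe()["t"])
E
python3 -c "
import cv2,numpy as np
a=cv2.imread('pics/s2.png')[150:300,140:340];b=cv2.imread('pics/t2.png')[100:280,130:370]
cv2.imwrite('pics/m2.png',np.hstack([cv2.resize(a,(400,300)),cv2.resize(b,(400,300))]))"
```

```text
hit False
pills width 0.0390840897009223
width 0.03879370865800351
touch True
[ 0.64054899 -0.0697342   0.19267957] [-1.5 -0.1  7.3]
t 19.8333
hit False
rollon width 0.04155337458426851
width 0.04223258097408688
touch True
[0.6240107  0.01270047 0.19775902] [-0.8  0.4  6.3]
t 29.175
31.175
```

View pics/m2.png

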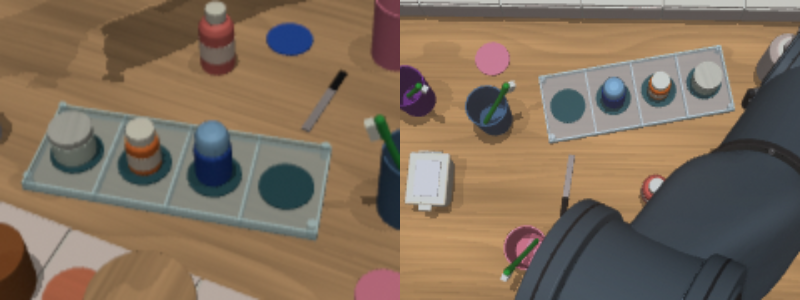

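The jar, pills and roll-on are all standing on their discs. For the lotion I'll turn the gripper half round (yaw -79°) so the wrist camera stays clear of the toothbrush.

```bash
python3 - <<'E'
import h
from h import *
h.OR=[180,0,-79]
pick("lotion"); place("lotion",1)
env.move_pose([.35,-.55,.40],[180,0,-79]); env.dwell(.5)
cv2.imwrite("pics/t3.png",viewer.snapshot("top"));cv2.imwrite("pics/s3.png",viewer.snapshot("scene"));print(env.observe()["t"])
for n,(a,b,c,d) in dict(t3=(100,270,120,380),s3=(150,310,140,410)).items():
    cv2.imwrite(f"pics/{n}c.png",cv2.resize(cv2.imread(f"pics/{n}.png")[a:b,c:d],None,fx=3,fy=3,interpolation=cv2.INTER_CUBIC)[:600,:800])
E
```

```text
hit False
lotion width 0.044861905922708264
width 0.04469690954596883
touch True
[0.60790328 0.09587709 0.21276477] [-0.5 -0.2  6.7]
t 39.65
42.725
```

View pics/t3c.png

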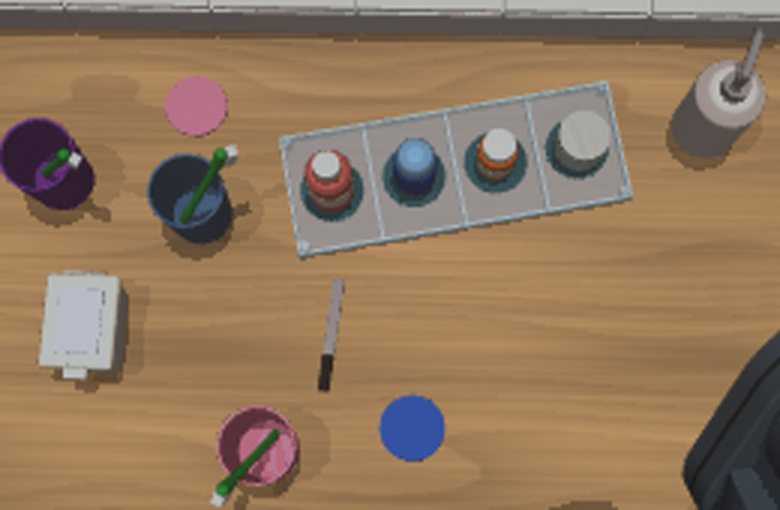

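View pics/s3c.png

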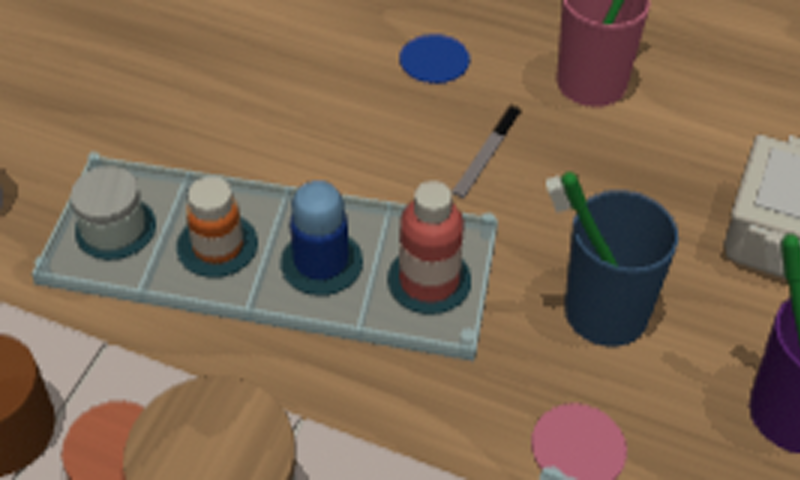

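All four stand upright on discs 1–4. Their tops in the top crop are at (326,165), (416,154), (499,143) and (584,135). One numeric check before handing in.

```bash
python3 - <<'E'
from h import *
T=viewer.camera_model("top");S=viewer.camera_model("scene")
f=lambda p,o:((p[0]+.5)/3-.5+o[0],(p[1]+.5)/3-.5+o[1])
ok=True
for b,t,s,z in((1,(326,165),(433,191),.104),(2,(416,155),(318,198),.074),(3,(499,143),(210,190),.068),(4,(584,134),(105,190),.050)):
    m=(back(T,f(t,(120,100)),z)+back(S,f(s,(140,150)),z))/2; d=1e3*(m-BAY[b]); ok&=bool(np.hypot(*d)<10); print(b,d.round(1))
if ok: env.job_done(); print("handed in")
E
```

```text
1 [-2.2 -1.1]
2 [-1.5 -1.8]
3 [-0.9  0.5]
4 [ 0.2 -1.5]
the job is handed in; nothing more can be done
handed in
```

I placed all four containers on the tier and handed the job in at about 43 s of the 120 s. From the beaker end (bay 1, +y) they stand lotion bottle, roll-on, pill bottle, glass jar, and each was lowered until contact before release.

**Final position check:** measured from both fixed cameras, each axis is within about 2.5 mm of its disc centre, against the 15 mm allowed. All four look upright.

**Beaker and denture cup:** in the last pictures neither looks moved or tipped; I compared them by eye, not by measurement.

No check failed, and the two cameras agreed to about 2–5 mm on the container and disc positions I used. The two views gave different positions for the pink look-alike beaker (about 16 mm) and for the denture cup's corners, but I used neither for any move.

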